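Pop the scrap tray out of the chopping board and catch it

TASK

Get the chopping board ready for peelings: press the release button beside the steel scrap tray with one fingertip and, with the button still down, trap the tray with your other finger as its spring shoots it out. Then let it come out gently against that finger until the spring has pushed it as far as it goes, and leave it resting there partly open. Only push and press: do not pinch, lift or carry the tray, do not let it shoot away towards the edge of the worktop, and leave the cup, glass, shaker and spoon where they are.

Things in the scene. Friction and masses are not known exactly. Their poses are not given: they have to be found in the camera images.
- prep_board: Light wooden chopping board on a low frame, held in place by rubber feet; 230 deep x 300 wide x 57 high. Origin: middle of its front edge at worktop level; x runs from front to back, y to the left, z up; it fills x 0..230, y -150..150. A wooden console in front of it (x -52..0, y -138..-94, 18 high) carries the release button.
- button_top (a point): Centre of the top face of the steel release button, 30 (x) x 32 (y), which lies at x -28, y -116, z 29 of the board when up. Moves down with the button; axes as the board's.
- release (a joint): Travel of the release button in m: 0 up, 0.009 fully down (top then at z 20). Return spring 2 to 4.5 N, with the rubbing of the catch up to about 6 N to push down. The catch lets the tray go at about 5 mm of travel. It springs up again when let go.
- scrap_tray: Shallow loose steel tray, 0.35 kg, 202 deep, on smooth runners (friction 0.2) under the board. Its front panel is 176 wide (y -88..88), flush with the board's front when shut, spanning z 10..41 above the worktop. Origin: middle of the panel's front face, at the tray's underside (z 9); axes as the board's. The tray is open by minus its x in the board's frame.
- ejector (a joint): Spring plunger hidden behind the tray, in m: 0 with the tray shut, 0.050 at the end of its throw. Once the catch lets go it pushes the tray straight out (the board's -x) with 5 N, falling to 2.5 N at 50 mm; beyond that only friction holds the tray. Left to itself the tray shoots out more than 100 mm.
- tray_front (a point): Centre of the front face of the tray's panel, about half-way up (25 above the worktop); moves with the tray.
- cup: Loose bystander: clear pressed-glass cup with handle, 103 x 136 x 88, beside the board. Origin under its middle.
- glass: Loose bystander: stemmed glass with gilt rim, 92 wide, 121 high, beside the board. Origin under its middle.
- shaker: Loose bystander: salt shaker, 44 wide, 90 high, standing on top of the board at the back right. Origin under its middle.
- spoon: Loose bystander: teaspoon with red handle, 132 x 26 x 11, lying on top of the board. Origin under its middle.

How it is judged:
By the outcome, as a careful person would: the job done as asked, in the order asked, and still so for the second after the job is handed in, with the robot touching nothing.
It also fails if it takes over 32 s, if anything falls off the work surface, if the arm or the gripper's body presses on something with over 40 N, if the wrist force passes 120 N, or if a joint passes its speed limit or range.

ROBOT

A 6-joint arm with a two-finger parallel gripper is mounted at the origin on a cart in front of the work surface, level with it; the furniture and walls round the work are solid. World frame = base frame: x ahead of the robot, y to its left, z up, the work surface at z = 0. Lengths are in m, angles in rad, forces in N, time in s.
With the tool pointing down it reaches from about 0.25 to 0.725 m from the base axis. Payload 4 kg.
Tool frame: the origin (TCP) lies at the very end of the fingers, on their centre line; the grasp point (between the pads) lies 19 mm behind it; y points along the fingers, z is the direction in which the jaws open and shut, and the axes are right-handed (so a half turn about y gives the same grasp; the last joint's range is limited). The gripper opens to 85 mm and grips with 20 to 120 N. Pads are 22 mm wide; open, the fingers measure 114 mm over their backs; the gripper's body (76 mm by 85 mm) begins 54 mm behind the grasp point. The pads swing forward as they close: fully open they stand 13 mm farther back than shut.
Start: joints at [1.205, 0.241, 0.005, 1.335, 0, 1.571], TCP at [0.179, 0.467, 0.231] pointing down, gripper open.
Joint ranges: [-2.72, 2.72], [-1.05, 1.87], [-1.09, 1.28], [-1.99, 2.15], [-1.42, 1.44], [-3.14, 3.14]. Speed limits (rad/s): [2.79, 2.79, 3.14, 3.14, 3.14, 3.14].

INTERFACE

Orientations are given as a unit quaternion [x, y, z, w].
In Python, from workcell import bot gives the robot as it stands. The module is installed in compiled form; this text tells all that it offers.
- The arm moves only by the tool move_arm, never from a script. Its argument "increments" is a list of rows, each an object with "grip": the closure, from 0 (fully open) to 1 (shut); "linear": the shift along the tool's x, y, z scaled (see below), a list of three; "twist": the turn about the tool's y scaled (see below). A call has exactly 5 rows; each row shifts and turns the pose as measured when the row begins, along the tool's axes as they then stand; what a row does not reach is not made up. The controller multiplies each number of a shift by 0.2 m and each number of a turn by 2 rad. A row lasts 1/10 s, in which the tool goes at most 50 mm and 8.59 degrees, less where a joint would pass 70% of its speed; a pose out of reach is approached as far as the arm can. A call with a number of a shift or a turn outside -1 to 1 is refused whole. A call with a gripper value outside its range is refused whole. The fingers move at their own pace and stop on an object; the grip force is fixed at half the most. Time passes only in rows, so rows that do not move let the fingers close, or fill a call up. It gives the time, the measured TCP pose, the force and the opening at its end, in the units of the state.
- bot.get_obs(): the state, without advancing time (a new reading comes with each control period).
- bot.camera(name): name is "scene" or "side" or "wrist"; returns (picture, depth): 420x560x3 uint8, blue, green, red; 420x560 float32, m along the optical axis (not along the pixel's ray), 0 where there is no reading.
- bot.camera_params(name): a dict with "camera_matrix" (3x3 intrinsics, pixels), "dist" ([k1, k2, p1, p2, k3] as OpenCV has them; the pictures are not rectified), "rvec" (rotation vector, rad) and "tvec" (3), from world to camera coordinates, as OpenCV has them; the wrist camera has in their place "T_tool_cam" (4x4, takes a point from camera to tool coordinates, whose origin is the TCP and whose axes are the tool frame's). Camera axes: x right, y down, z forward; pixel columns grow to the right and rows downward; lengths in m; the calibration is good to about 2 mm. A picture is of the moment at which its call begins: read the wrist's pose just before it. camera_params takes no time and is no camera call.
- bot.job_done(): hands the job in, once; it reports no verdict.
The state is a dict: "clock": time; "joint_pos": joint angles; "joint_vel": joint speeds; "tau": joint torques, N m; "eef_pos": TCP position; "tool_rot": TCP orientation; "ft_force": force on the tool from outside, world axes, zero at the start; "ft_torque": the same for the moment, N m; "grip_width": finger opening in m.
Only numpy, scipy, OpenCV 4.12 (cv2) and the standard library are available. Lean on these libraries where they do the work, as an engineer would, in place of code of your own. Each camera call takes 0.05 s, during which the arm holds its last target. There are 200 camera calls.

## Working session

There is one attempt and no reset: what is moved stays moved. The work goes in short steps, Python scripts to look and compute and a tool call to move; the robot and the scene stay as the last step left them, time stands still between calls to the robot, and variables do not carry over. Pictures are saved under pics/ and viewed, about 8 in all and at most 12, crops included, and the job is handed in when it is done.

Besides the shell and the picture viewer there is one more tool, called after "Request:" as name([rows], argument=value, ...), one row to a line, values as JSON. move_arm: Moves the arm, as the interface text tells. Its arguments: {"type":"object","properties":{"increments":{"type":"array"}},"required":["increments"]}

```bash
mkdir -p pics; python3 - <<'E'
from workcell import bot
import cv2,numpy as np
o=bot.get_obs(); print({k:np.round(v,3).tolist() for k,v in o.items()})
for n in("scene","side","wrist"):
    p,d=bot.camera(n); cv2.imwrite(f"pics/{n}0.png",p); np.save(f"pics/{n}0.npy",d)
    print(n,{k:np.round(v,3).tolist() for k,v in bot.camera_params(n).items()})
E
```

```text
{'clock': 0.0, 'joint_pos': [1.205, 0.241, 0.004, 1.335, 0.0, 1.571], 'joint_vel': [0.001, 0.001, -0.002, -0.001, -0.0, 0.0], 'tau': [-0.001, -37.232, 25.241, 0.017, -0.0, -0.0], 'eef_pos': [0.179, 0.466, 0.23], 'tool_rot': [0.696, -0.129, 0.128, -0.695], 'ft_force': [-0.183, 0.214, -0.979], 'ft_torque': [0.002, 0.05, 0.021], 'grip_width': 0.085}
scene {'camera_matrix': [[407.767, 0.0, 279.487], [0.0, 407.767, 203.865], [0.0, 0.0, 1.0]], 'dist': [-0.024, 0.0, 0.0, 0.0, 0.0], 'rvec': [1.84, -1.06, 0.642], 'tvec': [-0.27, 0.322, 0.457]}
side {'camera_matrix': [[429.274, 0.0, 280.594], [0.0, 429.274, 210.488], [0.0, 0.0, 1.0]], 'dist': [-0.075, 0.0, 0.0, 0.0, 0.0], 'rvec': [1.981, -0.25, 0.132], 'tvec': [-0.576, 0.152, 0.945]}
wrist {'camera_matrix': [[374.015, 0.0, 277.059], [0.0, 374.015, 204.556], [0.0, 0.0, 1.0]], 'dist': [0.015, 0.0, 0.0, 0.0, 0.0], 'T_tool_cam': [[-0.0, 0.951, 0.31, -0.079], [0.001, -0.31, 0.951, -0.143], [1.0, 0.001, -0.001, 0.001], [0.0, 0.0, 0.0, 1.0]]}
```

View pics/scene0.png

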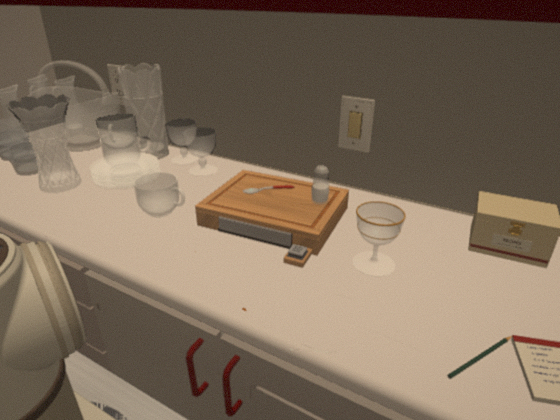

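View pics/side0.png

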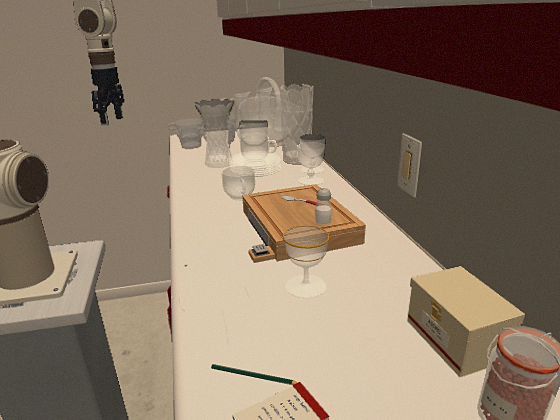

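The scene view shows the board in the middle, the tray front at about (255,232) and the button at (298,252), with the glass at (378,235) to its right. The side view has the button at (261,250). Next I'll fit the board top and the button from depth.

```bash
cat > h.py <<'E'
import cv2,numpy as np
from scipy.spatial.transform import Rotation as R
from workcell import bot
def pose(n,o=None):  # cam->world R,t
    c=bot.camera_params(n)
    if n=="wrist":
        T=np.array(c["T_tool_cam"]);Rt=R.from_quat(o["tool_rot"]).as_matrix()
        return Rt@T[:3,:3],Rt@T[:3,3]+np.array(o["eef_pos"])
    Rm=cv2.Rodrigues(np.array(c["rvec"],float))[0];return Rm.T,-Rm.T@np.array(c["tvec"]).ravel()
def cloud(n,d,o=None):
    c=bot.camera_params(n);h,w=d.shape
    uv=np.stack(np.meshgrid(np.arange(w),np.arange(h)),-1).reshape(-1,1,2).astype(np.float32)
    r=cv2.undistortPoints(uv,np.array(c["camera_matrix"]),np.array(c["dist"])).reshape(-1,2)
    P=np.c_[r,np.ones(len(r))]*d.reshape(-1,1);Rm,t=pose(n,o)
    W=P@Rm.T+t;W[d.ravel()==0]=np.nan;return W.reshape(h,w,3)
def rays(n,uv,o=None):
    c=bot.camera_params(n);r=cv2.undistortPoints(np.float32(uv).reshape(-1,1,2),np.array(c["camera_matrix"]),np.array(c["dist"])).reshape(-1,2)
    Rm,t=pose(n,o);D=np.c_[r,np.ones(len(r))]@Rm.T;return t,D/np.linalg.norm(D,axis=1)[:,None]
def plane(n,uv,z,o=None):
    t,D=rays(n,uv,o);return t+D*((z-t[2])/D[:,2])[:,None]
E
python3 - <<'E'
from h import *
for n,b,roi in(("scene",(298,251),(160,265,190,355)),("side",(261,250),(180,265,235,370))):
    p=cv2.imread(f"pics/{n}0.png");d=np.load(f"pics/{n}0.npy");W=cloud(n,d)
    hsv=cv2.cvtColor(p,cv2.COLOR_BGR2HSV)
    m=np.zeros(d.shape,bool);m[roi[0]:roi[1],roi[2]:roi[3]]=1
    top=m&(abs(W[...,2]-.057)<.006)&(hsv[...,1]>80)
    q=W[top];print(n,"top z",np.median(q[:,2]),len(q))
    r=cv2.minAreaRect(q[:,:2].astype(np.float32));print(r,cv2.boxPoints(r).round(4).tolist())
    u,v=b;print("button",W[v-3:v+4:3,u-4:u+5:4].round(4).tolist())
    # worktop check
    print("table z",np.nanmedian(W[300:310,250:260,2]))
    cv2.imwrite(f"pics/{n}0c.png",cv2.resize(p[170:280,190:330],None,fx=5,fy=5,interpolation=cv2.INTER_CUBIC))
E
```

```text
scene top z 0.05930646639944248 5618
((0.7327576279640198, 0.089957095682621), (0.3797931373119354, 0.30083248019218445), 5.849375247955322) [[0.5285000205039978, 0.22020000219345093], [0.5591999888420105, -0.07900000363588333], [0.9369999766349792, -0.040300000458955765], [0.9063000082969666, 0.258899986743927]]
button [[[0.5303, -0.0404, 0.0304], [0.5345, -0.0473, 0.0303], [0.5353, -0.056, 0.0329]], [[0.5193, -0.0462, 0.0317], [0.5235, -0.0531, 0.0315], [0.5281, -0.0598, 0.0311]], [[0.5197, -0.0462, 0.0241], [0.5151, -0.0575, 0.0308], [0.5191, -0.0644, 0.0309]]]
table z 0.00183827337959383
side top z 0.055016717258819126 3261
((0.7380638122558594, 0.0885177031159401), (0.3878706395626068, 0.3053179383277893), 5.123290061950684) [[0.5313000082969666, 0.2231999933719635], [0.5584999918937683, -0.08079999685287476], [0.9448999762535095, -0.04619999974966049], [0.9175999760627747, 0.2578999996185303]]
button [[[0.5249, -0.0469, 0.0274], [0.5342, -0.0476, 0.0264], [0.5433, -0.0501, 0.0264]], [[0.522, -0.0624, 0.0283], [0.5314, -0.0621, 0.0267], [0.5409, -0.061, 0.0247]], [[0.5213, -0.0644, 0.0216], [0.531, -0.0626, 0.0191], [0.5403, -0.0626, 0.0176]]]
table z -0.002356395706335501
```

View pics/scene0c.png

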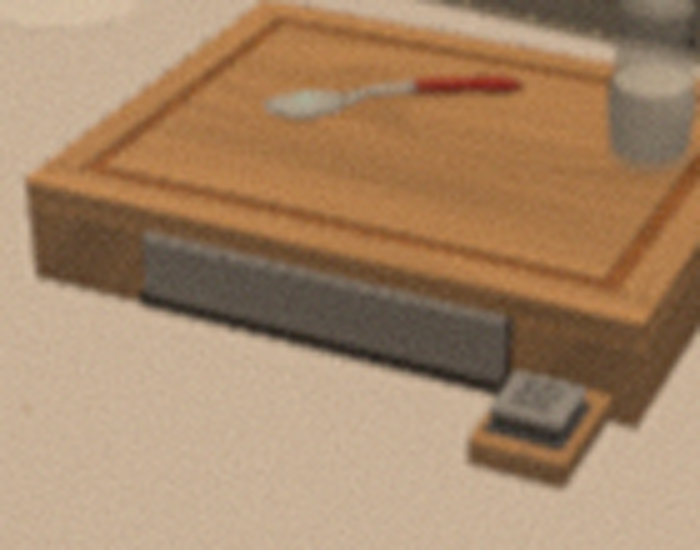

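The crop shows the board's front edge with its corners at about (30,180) and (640,325). The shut tray panel runs from (145,265) to (505,345) and the button is at (540,400). The front edge measures 0.301 m in depth, matching the 300 given. Now the start axes and the bystander positions.

```bash
python3 - <<'E'
from h import *
o=bot.get_obs();print("tool axes cols\n",R.from_quat(o["tool_rot"]).as_matrix().round(3))
print("glass foot",plane("scene",[(374,263)],0.003),plane("side",[(306,287)],0.003))
print("glass rim",plane("scene",[(380,217)],0.119),plane("side",[(307,237)],0.119))
print("shaker top",plane("scene",[(321,171)],0.145),plane("side",[(323,191)],0.145))
# front edge top corners by clicking crop /5+offset; two-view button
f=lambda x,y:(190+x/5,170+y/5)
print("corners top",plane("scene",[f(30,182),f(640,325)],0.057),"bottom",plane("scene",[f(38,275)],0))
print("panel bottom",plane("scene",[f(142,298),f(505,385)],0.010))
b=plane("scene",[f(541,400)],0.029);print("button",b)
t1,d1=rays("scene",[f(541,400)]);t2,d2=rays("side",[(261,248)])
A=np.stack([d1[0],-d2[0]],1);s=np.linalg.lstsq(A,t2-t1,rcond=None)[0];print("tri",t1+s[0]*d1[0],t2+s[1]*d2[0])
E
```

```text
tool axes cols
 [[ 0.934 -0.001  0.358]
 [-0.358 -0.001  0.934]
 [ 0.    -1.    -0.002]]
glass foot [[ 0.60057924 -0.18880387  0.003     ]] [[ 0.59850011 -0.19930859  0.003     ]]
glass rim [[ 0.58674324 -0.19152635  0.119     ]] [[ 0.60071347 -0.19698097  0.119     ]]
shaker top [[ 0.67293182 -0.02828566  0.145     ]] [[ 0.68816576 -0.03558069  0.145     ]]
corners top [[ 0.53092176  0.21445664  0.057     ]
 [ 0.56105237 -0.07833737  0.057     ]] bottom [[0.53987189 0.22394065 0.        ]]
panel bottom [[ 0.53554963  0.15792966  0.01      ]
 [ 0.55714332 -0.01916482  0.01      ]]
button [[ 0.5301085  -0.05013068  0.029     ]]
tri [ 0.5346589  -0.0478453   0.02551364] [ 0.53397704 -0.04845661  0.02422295]
```

Request:
move_arm([
  {"grip": 0,"linear": [0.2,0,-0.14],"twist": -0.07},
  {"grip": 0,"linear": [0.18,0,-0.16],"twist": -0.07},
  {"grip": 0,"linear": [0.16,0,-0.18],"twist": -0.03},
  {"grip": 0,"linear": [0.145,0,-0.2],"twist": 0},
  {"grip": 0,"linear": [0.145,0,-0.2],"twist": 0},
])

```text
clock: 0.65
eef_pos: [0.3167, 0.2702, 0.2284]
tool_rot: [0.708, -0.005, 0.004, -0.706]
ft_force: [0.5, -0.0, 0.5]
grip_width: 0.0857
```

Request:
move_arm([
  {"grip": 0,"linear": [0.14,0,-0.2],"twist": 0},
  {"grip": 0,"linear": [0.14,0,-0.2],"twist": 0},
  {"grip": 0,"linear": [0.14,0,-0.2],"twist": 0},
  {"grip": 0,"linear": [0.14,0.03,-0.2],"twist": 0},
  {"grip": 0,"linear": [0.14,0.03,-0.2],"twist": 0},
])

```text
clock: 1.15
eef_pos: [0.4559, 0.0628, 0.2171]
tool_rot: [0.707, -0.004, 0.004, -0.707]
ft_force: [1.0, 0.4, 0.6]
grip_width: 0.0853
```

Request:
move_arm([
  {"grip": 0,"linear": [0.1,0.05,-0.15],"twist": 0},
  {"grip": 0,"linear": [0.05,0.05,-0.1],"twist": 0},
  {"grip": 0,"linear": [0,0,0],"twist": 0},
  {"grip": 0,"linear": [0,0,0],"twist": 0},
  {"grip": 0,"linear": [0,0,0],"twist": 0},
])

```text
clock: 1.65
eef_pos: [0.4874, 0.0049, 0.1944]
tool_rot: [0.708, -0.008, 0.007, -0.707]
ft_force: [0.3, -0.4, -0.0]
grip_width: 0.0853
```

```bash
python3 - <<'E'
from h import *
o=bot.get_obs();p,d=bot.camera("wrist");cv2.imwrite("pics/w1.png",p);np.save("pics/w1.npy",d)
import pickle;pickle.dump(o,open("o1.pkl","wb"));print(o["eef_pos"],o["clock"],o["ft_force"])
E
```

```text
[0.48740019 0.0049062  0.19439393] 1.65 [ 0.26452098 -0.36481169 -0.01995255]
```

View pics/w1.png

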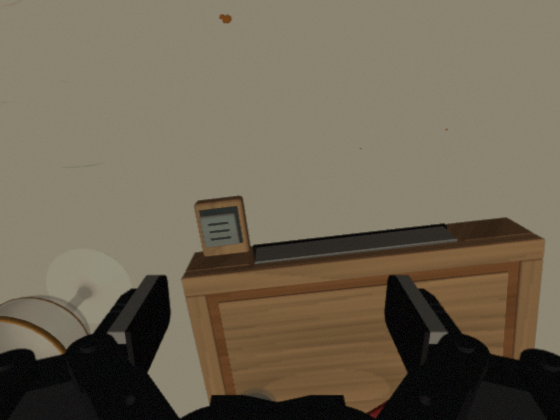

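The wrist view shows the button at about (222,228) and the panel from (255,252) to (455,235). The board's top front corners are at (187,281) and (543,240), and the fingertips at about (150,285) and (400,285). I'll measure these and the fingertip offset.

```bash
python3 - <<'E'
from h import *
import pickle
o=pickle.load(open("o1.pkl","rb"));d=np.load("pics/w1.npy");W=cloud("wrist",d,o)
b=plane("wrist",[(201,213),(238,208),(243,243),(205,248)],0.029,o);print("button corners",b.round(4).tolist(),b.mean(0))
print("button depth",np.nanmedian(W[218:238,212:232].reshape(-1,3),0),"sizes",np.linalg.norm(b-np.roll(b,1,0),axis=1))
c=plane("wrist",[(187,281),(543,240)],0.057,o);print("corners",c,np.linalg.norm(c[1]-c[0]),"mid",c.mean(0))
e=c[1]-c[0];print("board yaw deg",np.degrees(np.arctan2(-e[0],e[1])))
t=W[...,2];q=W[(abs(t-.057)<.006)&(W[...,0]<.65)];r=cv2.minAreaRect(q[:,:2].astype(np.float32));print("rect",r,cv2.boxPoints(r).tolist(),np.median(q[:,2]))
print("table",np.nanmedian(W[50:120,300:500,2]))
# fingers in tool frame
T=(W-np.array(o["eef_pos"]))@R.from_quat(o["tool_rot"]).as_matrix()
m=(T[...,1]>-.05)&(T[...,1]<.02)&(abs(T[...,2])<.075)&(abs(T[...,0])<.03)&(W[...,2]>.15)
for s in(-1,1):
    f=T[m&(T[...,2]*s>0)];print("finger",s,len(f),np.percentile(f,[1,50,99],axis=0).round(4).tolist())
    tip=f[f[:,1]>f[:,1].max()-.004];print(" tip",tip.min(0),tip.max(0))
E
```

```text
button corners [[0.5146, -0.0619, 0.029], [0.5106, -0.0294, 0.029], [0.5438, -0.0267, 0.029], [0.548, -0.0611, 0.029]] [ 0.52923557 -0.04476177  0.029     ]
button depth [ 0.52834879 -0.04487623  0.0291959 ] sizes [0.03338867 0.03276897 0.03324567 0.03468902]
corners [[ 0.56530121 -0.07244308  0.057     ]
 [ 0.53349474  0.21839468  0.057     ]] 0.2925717922174181 mid [0.54939797 0.0729758  0.057     ]
board yaw deg 6.241153610468361
rect ((0.6106729507446289, 0.012649133801460266), (0.11726167798042297, 0.430303156375885), 5.596811771392822) [[0.5313383936882019, 0.22105692327022552], [0.5733048319816589, -0.20719490945339203], [0.6900075078010559, -0.195758655667305], [0.6480410695075989, 0.23249317705631256]] 0.05675880036557451
table 0.0002628713895474477
finger -1 3726 [[-0.0112, -0.0497, -0.0554], [-0.0064, -0.0352, -0.0424], [0.0108, -0.0148, -0.0418]]
 tip [-0.01021792 -0.0169516  -0.04855094] [ 0.01052742 -0.01295678 -0.04191823]
finger 1 3735 [[-0.0113, -0.0497, 0.0428], [-0.0065, -0.0352, 0.0435], [0.0109, -0.0147, 0.0564]]
 tip [-0.01009607 -0.01660984  0.0429892 ] [ 0.0106477  -0.01263567  0.04379403]
```

The open fingertips stand 13 mm behind the TCP, about ±46 mm along the jaw axis. Estimates:
- **Board:** front mid at about (0.5455, 0.072), yaw 5.7°.
- **Button:** about (0.529, -0.046), z 0.029.
- **Hover:** I'll go down to (0.52, 0.005) with the tips above button height, then creep forward.

Request:
move_arm([
  {"grip": 0,"linear": [0.03,0.15,0],"twist": 0},
  {"grip": 0,"linear": [0.03,0.15,0],"twist": 0},
  {"grip": 0,"linear": [0.03,0.15,0],"twist": 0},
  {"grip": 0,"linear": [0.03,0.15,0],"twist": 0},
  {"grip": 0,"linear": [0.03,0.1,0],"twist": 0},
])

```text
clock: 2.2
eef_pos: [0.5223, 0.0115, 0.0584]
tool_rot: [-0.707, -0.002, -0.008, 0.707]
ft_force: [0.8, -0.2, 1.4]
grip_width: 0.0854
```

Request:
move_arm([
  {"grip": 0,"linear": [0,0,-0.03],"twist": 0.005},
  {"grip": 0,"linear": [0,0.08,0],"twist": 0},
  {"grip": 0,"linear": [0,0.06,0],"twist": 0},
  {"grip": 0,"linear": [0,0.03,0],"twist": 0},
  {"grip": 0,"linear": [0,0,0],"twist": 0},
])

```text
clock: 2.7
eef_pos: [0.5221, 0.0087, 0.0253]
tool_rot: [-0.707, -0.0, -0.01, 0.707]
ft_force: [-0.0, -0.0, -0.1]
grip_width: 0.0854
```

```bash
python3 - <<'E'
from h import *
o=bot.get_obs();print(o["eef_pos"],o["ft_force"],R.from_quat(o["tool_rot"]).as_matrix().round(4))
for n in("scene","side"):
    p,d=bot.camera(n);cv2.imwrite(f"pics/{n}2.png",p)
a=cv2.imread("pics/side2.png")[170:290,200:360];b=cv2.imread("pics/scene2.png")[150:270,220:360]
cv2.imwrite("pics/c2.png",np.vstack([cv2.resize(a,(400,300),interpolation=2),cv2.resize(b,(400,300),interpolation=2)]))
E
```

```text
[0.52214888 0.00866816 0.02533878] [-0.0141732  -0.01038895 -0.06238377] [[ 9.998e-01  1.480e-02  1.390e-02]
 [-1.390e-02  2.000e-04  9.999e-01]
 [ 1.480e-02 -9.999e-01  4.000e-04]]
```

View pics/c2.png

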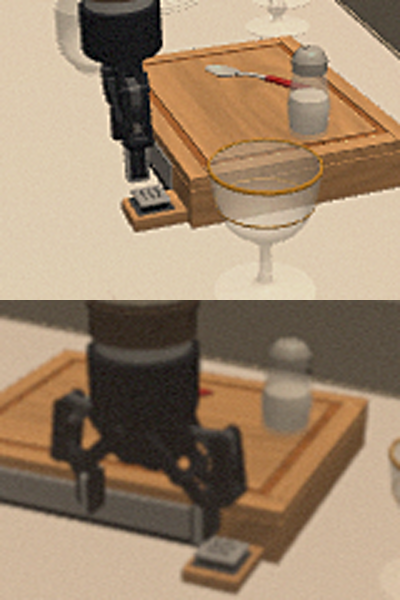

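Both crops show the fingers clear of the panel, with the right finger just behind and left of the button. Next, a shift to the right, then a creep forward while I watch the force.

Request:
move_arm([
  {"grip": 0,"linear": [0,0.01,-0.025],"twist": 0},
  {"grip": 0,"linear": [0,0.01,-0.02],"twist": 0},
  {"grip": 0,"linear": [0.02,0,0],"twist": 0},
  {"grip": 0,"linear": [0.02,0,0],"twist": 0},
  {"grip": 0,"linear": [0,0,0],"twist": 0},
])

```text
clock: 3.3
eef_pos: [0.5335, -0.0019, 0.0244]
tool_rot: [-0.707, -0.002, -0.013, 0.707]
ft_force: [0.6, 0.3, -0.2]
grip_width: 0.0856
```

Request:
move_arm([
  {"grip": 0,"linear": [0,0.02,0],"twist": 0},
  {"grip": 0,"linear": [0,0.015,0],"twist": 0},
  {"grip": 0,"linear": [0,0,0],"twist": 0},
  {"grip": 0,"linear": [0,0,0],"twist": 0},
  {"grip": 0,"linear": [0,0,0],"twist": 0},
])

```text
clock: 3.8
eef_pos: [0.5333, -0.0017, 0.0163]
tool_rot: [-0.707, -0.002, -0.012, 0.707]
ft_force: [-0.3, 0.3, 0.8]
grip_width: 0.0852
```

Request:
move_arm([
  {"grip": 0,"linear": [0,0.015,0],"twist": 0},
  {"grip": 0,"linear": [0,0.02,0],"twist": 0},
  {"grip": 0,"linear": [0,0.02,0],"twist": 0},
  {"grip": 0,"linear": [0,0.02,0],"twist": 0},
  {"grip": 0,"linear": [0,0.02,0],"twist": 0},
])

```text
clock: 4.3
eef_pos: [0.5333, -0.0019, 0.0061]
tool_rot: [0.708, 0.003, 0.013, -0.706]
ft_force: [-13.0, 3.6, 36.5]
grip_width: 0.0848
```

```bash
python3 - <<'E'
from h import *
o=bot.get_obs();print(o["clock"],o["eef_pos"],o["ft_force"],o["ft_torque"])
for n in("scene","side"):
    p,d=bot.camera(n);cv2.imwrite(f"pics/{n}3.png",p)
a=cv2.imread("pics/side3.png")[190:270,220:327];b=cv2.imread("pics/scene3.png")[190:270,210:317]
cv2.imwrite("pics/c3.png",np.vstack([cv2.resize(a,(400,300),interpolation=2),cv2.resize(b,(400,300),interpolation=2)]))
E
```

```text
4.3 [ 0.53325317 -0.00186596  0.00612194] [-13.03995466   3.56566261  36.49160757] [-1.00064978  2.83532625 -0.24864215]
```

View pics/c3.png

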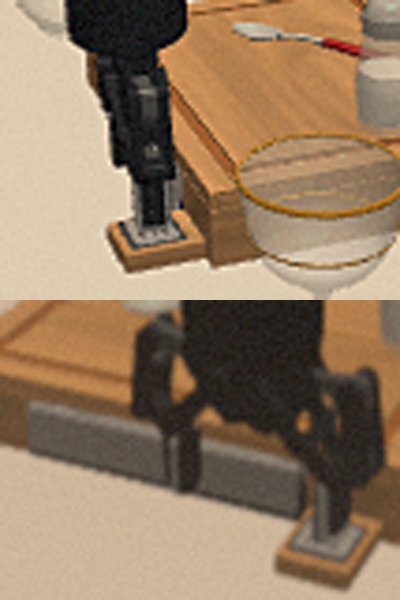

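The button is fully down (about 36 N, bottomed). The tray is held against the left finger, with -13 N on the tool in x. I'll ease the press, then rise just above the button with the panel still covered.

Request:
move_arm([
  {"grip": 0,"linear": [0,-0.01,0],"twist": 0},
  {"grip": 0,"linear": [0,0,0],"twist": 0},
  {"grip": 0,"linear": [0,0,0],"twist": 0},
  {"grip": 0,"linear": [0,0,0],"twist": 0},
  {"grip": 0,"linear": [0,0,0],"twist": 0},
])

```text
clock: 4.9
eef_pos: [0.5321, -0.0019, 0.0093]
tool_rot: [0.709, 0.004, 0.012, -0.705]
ft_force: [-2.5, -0.0, 4.8]
grip_width: 0.0856
```

Request:
move_arm([
  {"grip": 0,"linear": [0,-0.015,0],"twist": 0},
  {"grip": 0,"linear": [0,-0.015,0],"twist": 0},
  {"grip": 0,"linear": [0,-0.01,0],"twist": 0},
  {"grip": 0,"linear": [0,0,0],"twist": 0},
  {"grip": 0,"linear": [0,0,0],"twist": 0},
])

```text
clock: 5.4
eef_pos: [0.5268, -0.0024, 0.0139]
tool_rot: [0.709, 0.0, 0.008, -0.705]
ft_force: [-3.5, -0.4, 0.0]
grip_width: 0.0854
```

Request:
move_arm([
  {"grip": 0,"linear": [0,-0.02,0],"twist": 0},
  {"grip": 0,"linear": [0,-0.015,0],"twist": 0},
  {"grip": 0,"linear": [0,0,0],"twist": 0},
  {"grip": 0,"linear": [-0.01,0,0],"twist": 0},
  {"grip": 0,"linear": [-0.01,0,0],"twist": 0},
])

```text
clock: 5.9
eef_pos: [0.5207, -0.0024, 0.0203]
tool_rot: [0.709, -0.001, 0.007, -0.705]
ft_force: [-4.4, -1.0, -0.5]
grip_width: 0.0853
```

Request:
move_arm([
  {"grip": 0,"linear": [-0.015,0,-0.001],"twist": 0},
  {"grip": 0,"linear": [-0.015,0,-0.001],"twist": 0},
  {"grip": 0,"linear": [-0.015,0,-0.001],"twist": 0},
  {"grip": 0,"linear": [-0.015,0,-0.001],"twist": 0},
  {"grip": 0,"linear": [-0.01,0,-0.001],"twist": 0},
])

```text
clock: 6.4
eef_pos: [0.5061, -0.0035, 0.0205]
tool_rot: [0.709, -0.001, 0.007, -0.705]
ft_force: [-3.8, -0.2, -1.0]
grip_width: 0.0853
```

Request:
move_arm([
  {"grip": 0,"linear": [-0.015,0,-0.001],"twist": 0},
  {"grip": 0,"linear": [-0.015,0,-0.001],"twist": 0},
  {"grip": 0,"linear": [-0.015,0,-0.001],"twist": 0},
  {"grip": 0,"linear": [-0.01,0,-0.001],"twist": 0},
  {"grip": 0,"linear": [-0.005,0,-0.001],"twist": 0},
])

```text
clock: 6.9
eef_pos: [0.4944, -0.0042, 0.0211]
tool_rot: [0.709, 0.0, 0.009, -0.705]
ft_force: [-1.9, -0.2, -0.9]
grip_width: 0.0857
```

Request:
move_arm([
  {"grip": 0,"linear": [-0.01,0,-0.001],"twist": 0},
  {"grip": 0,"linear": [-0.01,0,-0.001],"twist": 0},
  {"grip": 0,"linear": [-0.01,0,-0.001],"twist": 0},
  {"grip": 0,"linear": [-0.01,0,-0.001],"twist": 0},
  {"grip": 0,"linear": [-0.005,0,0],"twist": 0},
])

```text
clock: 7.4
eef_pos: [0.488, -0.0045, 0.0223]
tool_rot: [0.709, 0.002, 0.011, -0.706]
ft_force: [0.6, 0.0, -0.2]
grip_width: 0.0853
```

Request:
move_arm([
  {"grip": 0,"linear": [-0.01,0,-0.001],"twist": 0},
  {"grip": 0,"linear": [-0.01,0,-0.001],"twist": 0},
  {"grip": 0,"linear": [-0.01,0,-0.001],"twist": 0},
  {"grip": 0,"linear": [-0.005,0,0],"twist": 0},
  {"grip": 0,"linear": [-0.0,0,0],"twist": 0},
])

```text
clock: 7.9
eef_pos: [0.4825, -0.0048, 0.0232]
tool_rot: [0.708, 0.004, 0.013, -0.706]
ft_force: [0.2, 0.2, 0.7]
grip_width: 0.0853
```

Request:
move_arm([
  {"grip": 0,"linear": [-0.05,0,0],"twist": 0},
  {"grip": 0,"linear": [-0.1,0,0],"twist": 0},
  {"grip": 0,"linear": [-0.1,-0.1,0],"twist": 0},
  {"grip": 0,"linear": [0,-0.2,0],"twist": 0},
  {"grip": 0,"linear": [0,0,0],"twist": 0},
])

```text
clock: 8.4
eef_pos: [0.4249, -0.0039, 0.0815]
tool_rot: [0.708, 0.002, 0.011, -0.706]
ft_force: [2.1, 0.6, 0.2]
grip_width: 0.0856
```

```bash
python3 - <<'E'
from h import *
import pickle
o=bot.get_obs();p,d=bot.camera("wrist");pickle.dump(o,open("o4.pkl","wb"));np.save("pics/w4.npy",d);print(o["clock"],o["eef_pos"],o["ft_force"])
q,_=bot.camera("scene")
cv2.imwrite("pics/c4.png",np.vstack([p,cv2.resize(q[150:270,150:430],(560,240),interpolation=2)])[:, :])
E
```

```text
8.4 [ 0.42493747 -0.0038675   0.08148437] [2.06708924 0.58439244 0.23484772]
```

View pics/c4.png

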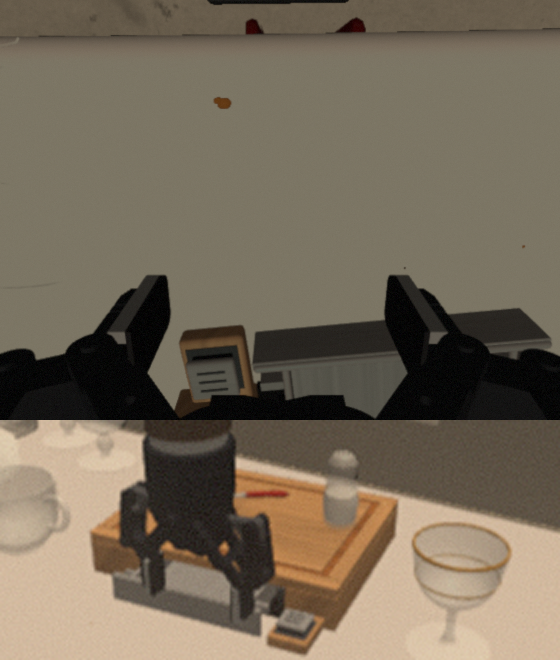

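The tray stands partly open. In the wrist view its panel's front face spans roughly (254,335)–(520,312) at the bottom and (254,362)–(550,342) at the top. Measuring how far open it is.

```bash
python3 - <<'E'
from h import *
import pickle
o=pickle.load(open("o4.pkl","rb"));W=cloud("wrist",np.load("pics/w4.npy"),o)
y=np.radians(5.7);B=lambda P:((P[...,:2]-[.5455,.072])@np.array([[np.cos(y),-np.sin(y)],[np.sin(y),np.cos(y)]]))
print("bottom",B(plane("wrist",[(256,335),(518,311)],.010,o)),"top",B(plane("wrist",[(256,363),(545,343)],.041,o)))
b=B(W);print("button",B(np.nanmedian(W[365:385,200:225].reshape(-1,3),0)))
m=(W[...,2]>.015)&(W[...,2]<.036)&(b[...,1]>-80)&(b[...,1]>-.085)&(b[...,1]<.085)&(b[...,0]<-.02)
for c in range(260,385,20): print(c,np.nanmedian(b[:,c,0][m[:,c]]),m[:,c].sum())
E
```

```text
bottom [[-0.04347992 -0.08718624]
 [-0.04422748  0.08753252]] top [[-0.04751243 -0.08485746]
 [-0.04446855  0.08435216]]
button [-0.03134958 -0.1162987 ]
260 -0.04758955864727768 22
280 -0.04700680977607302 38
300 -0.047673182772531936 22
320 -0.04748292576538517 22
340 -0.04749204757853671 21
360 -0.0475668877777814 23
380 -0.047917182771789635 23
```

Both readings give 44–48 mm open, and the button reads 3 mm too far forward in this frame. Because the arm was still moving, I'll back off higher and measure from a settled view.

Request:
move_arm([
  {"grip": 0,"linear": [-0.05,-0.2,0],"twist": 0},
  {"grip": 0,"linear": [0,-0.2,0],"twist": 0},
  {"grip": 0,"linear": [0,-0.15,0],"twist": 0},
  {"grip": 0,"linear": [0,0,0],"twist": 0},
  {"grip": 0,"linear": [0,0,0],"twist": 0},
])

```text
clock: 9.0
eef_pos: [0.4061, -0.0033, 0.1848]
tool_rot: [0.708, -0.006, 0.003, -0.706]
ft_force: [-0.1, 0.4, -0.5]
grip_width: 0.0852
```

```bash
python3 - <<'E'
from h import *
import pickle
o=bot.get_obs();p,d=bot.camera("wrist");pickle.dump(o,open("o5.pkl","wb"));np.save("pics/w5.npy",d);print(o["clock"],o["eef_pos"],o["ft_force"],o["joint_vel"].round(3) if hasattr(o["joint_vel"],'round') else 0)
cv2.imwrite("pics/w5.png",cv2.convertScaleAbs(p,alpha=1.5))
E
```

```text
9.0 [ 0.40614482 -0.00328025  0.18475384] [-0.09808895  0.40224557 -0.47377537] [ 0.001 -0.01   0.019  0.003  0.001 -0.   ]
```

View pics/w5.png

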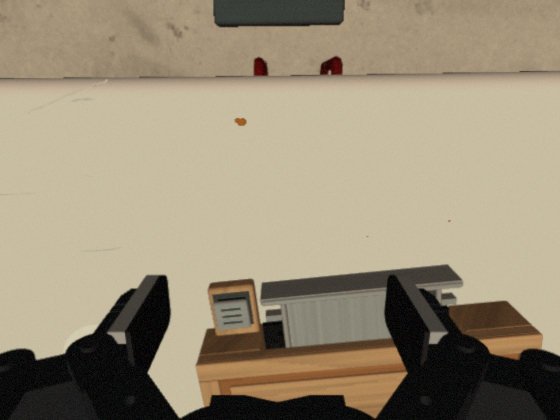

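The arm is clear and still. The panel's front-top edge runs at about (263,299)–(460,279) and the board's front-top edge at (200,370)–(542,337). The button is up.

```bash
python3 - <<'E'
from h import *
import pickle
o=pickle.load(open("o5.pkl","rb"));W=cloud("wrist",np.load("pics/w5.npy"),o)
print("button",np.nanmedian(W[306:324,222:242].reshape(-1,3),0))
y=np.radians(5.7);M=np.array([[np.cos(y),-np.sin(y)],[np.sin(y),np.cos(y)]]);O=np.array([.5455,.072]);b=(W[...,:2]-O)@M
for c in(280,300,320,340,360,380):
    z=W[:,c,2];x=b[:,c,0]
    f=(z>.015)&(z<.036)&(x<-.02);t=(z>.053)&(z<.061)&(x>-.02)
    bf=(z>.044)&(z<.053)&(abs(x)<.02); pt=(z>.037)&(z<.045)&(x<-.02)
    print(c,"panel face",np.nanmedian(x[f]).round(4),"panel top",np.nanmin(x[pt]).round(4) if pt.any() else 0,np.nanmax(x[pt]).round(4) if pt.any() else 0,"board top first",np.nanmin(x[t]).round(4),"front face",np.nanmedian(x[bf]).round(4),np.nanmedian(z[t]).round(4))
c=(plane("wrist",[(200,370),(542,337)],.057,o)[:,:2]-O)@M;p=(plane("wrist",[(263,302),(460,283)],.041,o)[:,:2]-O)@M
print(c,p)
E
```

```text
button [ 0.52985447 -0.04706516  0.02916092]
280 panel face -0.0472 panel top -0.0481 -0.0414 board top first 0.0016 front face 0.002 0.0568
300 panel face -0.0477 panel top -0.0479 -0.0419 board top first 0.0017 front face 0.0017 0.0568
320 panel face -0.0475 panel top -0.0482 -0.0423 board top first 0.0019 front face 0.0018 0.0567
340 panel face -0.0478 panel top -0.0474 -0.0424 board top first 0.0009 front face 0.0018 0.0568
360 panel face -0.0479 panel top -0.0483 -0.0424 board top first 0.0016 front face 0.0013 0.0568
380 panel face -0.048 panel top -0.048 -0.043 board top first 0.0023 front face 0.0016 0.0565
[[ 0.00763201 -0.14691216]
 [ 0.0041256   0.1479336 ]] [[-0.0445182  -0.08497269]
 [-0.04500618  0.08554687]]
```

The panel face is at -47.7 mm and the board's front face at +1.7 mm in the same view. That makes the tray 49.5 mm open and parallel to the board, which is the end of the plunger's throw. Handing in.

```bash
python3 -c "
from workcell import bot
print(bot.job_done(), bot.get_obs()['clock'])"
```

```text
the job is handed in; nothing more can be done
the job is handed in; nothing more can be done
```

The tray is out and resting about 49.5 mm open, which is the end of the plunger's 50 mm throw. I handed the job in at about 9 s, with the arm clear of everything.

**What I did:** The right fingertip pressed the release button right down while the left finger stood about 2 mm in front of the panel and caught the tray. I eased the press and lifted off the button with the panel still covered. Then I backed off slowly, about 3 mm per row or less, until the tray stopped pushing on the finger.

**Last checks:**
- **Tray:** it stands parallel to the board, and the contact force had dropped to zero before I withdrew.
- **Button:** it is back up, at z 29 mm.
- **Bystanders:** the robot never came near the cup, glass, shaker or spoon. In the last scene picture they looked unmoved, but I did not measure them again.

**What disagreed or went less well:**
- **Opening:** an earlier reading, taken while the arm was still moving, gave 44–48 mm. The settled reading, taken against the board's own front face in the same view, settled it at 49.5 mm.
- **Press force:** the tool force rose to about 37 N upward for a moment when the button bottomed, more than was needed.
- **Lift-off:** while I lifted off the button, the arm gave about 5 mm towards the robot under the spring, but the tray did not run away.

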